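Load the spare water filter into the free bay and close the clamp

TASK

One bay of the twin water-filter holder already has its cartridge and the other is empty: find the empty one and set (do not drop) the spare cartridge lying on the counter into it, so that it lies fully down in the bay. Then swing the holder's clamp fully shut over both cartridges. Do not lift or shift the cartridge that is already fitted, and leave the other things on the counter where they are.

Things in the scene. Friction and masses are not known exactly. Their poses are not given: they have to be found in the camera images.
- spare: Water-filter cartridge 150 mm long (x axis): white round body 50 mm across, 100 mm long, between two square grey end caps 60 x 60 mm, 25 mm thick. Origin at its centre, 30 mm above what the caps lie on. Ends and all four sides alike: it may lie either way round. About 0.25 kg. This is the spare: it lies loose and alone on the counter, to the robot's left of the holder.
- fitted: Water-filter cartridge 150 mm long (x axis): white round body 50 mm across, 100 mm long, between two square grey end caps 60 x 60 mm, 25 mm thick. Origin at its centre, 30 mm above what the caps lie on. Ends and all four sides alike: it may lie either way round. About 0.25 kg. This one already lies in one of the holder's two bays, in either the left or the right one.
- holder: Grey twin holder, fixed: plate 232 x 250 x 10 mm, two like bays 110 mm apart, each for a cartridge lying along x. Origin on the counter midway between them; x away from robot to the hinge, y left. Bay: 160 x 68 mm inside, end walls and, beside the caps only, side walls 14 mm above the plate; the middle 100 mm is open for fingers. A thin grey pad shows on the empty bay's floor.
- bay_left (a point): Where the centre of a cartridge comes to lie when seated in the left bay (holder +y), 40 mm above the counter, 30 mm above the plate. Axes as the holder's.
- bay_right (a point): The same for the right bay (holder -y).
- clamp (a joint): The one clamp for both bays: U-shaped aluminium frame 210 mm wide, hinged at the holder's far end along its y. 0 = shut: frame level, cross bar 2 mm above both round bodies. Grows as it swings up and away from the robot; 1.57 = upright, stop at 1.9. Friction (0.2 N m) holds it where it is left. The bar swings at 130 mm radius: when open its top is up to 211 mm above the counter.
- clamp_grip (a point): Middle of the clamp's cross bar: round, 14 mm thick, along the holder's y, with a black rubber sleeve 18 mm thick and 60 mm long in its middle, to pinch from above or push. When shut it lies at holder x -8, y 0, z 74 mm, between the cartridges, where 50 mm is free between their caps.
- clamp_hinge (a point): Middle of the clamp's hinge axis: holder x +122, y 0, z 74 mm. The hinge posts stand at holder y +-115 mm.
- bowl: Bystander: green melamine bowl, 150 mm across, 60 mm high; origin under its centre.
- mess_tin: Bystander: open aluminium mess tin 160 x 110 x 55 mm with a wire handle at -x; origin under its centre.
- spice_jar: Bystander: glass spice jar with steel twist cap, 52 mm across, 100 mm high; origin under its centre.
- strainer: Bystander: steel tea strainer, cup 72 mm across, 28 mm high, handle reaching 140 mm along +x; origin under the cup.
- mug: Bystander: white mug 80 mm across, 90 mm high; origin under its centre.
There are look-alikes about, which are no part of the job. What is shaped like the fitted but green or orange is not meant.

How it is judged (in metres and radians):
On the way, in this order (a step that is already met when the one before it is completed fails the run):
1. the spare cartridge lies released in the empty bay while the clamp is still open (((distance between spare and bay_left below 0.012 m and angle between the x axis of each of spare, fitted and the x axis of holder, either way round below 0.1 rad and distance between fitted and bay_right below 0.012 m) or (distance between spare and bay_right below 0.012 m and angle between the x axis of each of spare, fitted and the x axis of holder, either way round below 0.1 rad and distance between fitted and bay_left below 0.012 m)) and contact force between spare and the fingers below 0.5 N and value of joint clamp above 0.6 rad), for 0.2 s.
2. the clamp is shut (((distance between spare and bay_left below 0.012 m and angle between the x axis of each of spare, fitted and the x axis of holder, either way round below 0.1 rad and distance between fitted and bay_right below 0.012 m) or (distance between spare and bay_right below 0.012 m and angle between the x axis of each of spare, fitted and the x axis of holder, either way round below 0.1 rad and distance between fitted and bay_left below 0.012 m)) and value of joint clamp below 0.08 rad), for 0.2 s.
At the end, for the whole second after the job is handed in: The spare lies seated in the bay that was empty and the fitted cartridge in its own (each centre within 12 mm of its bay's point, long axis within 0.1 rad of the holder's x axis), both at rest, and the clamp is shut (below 0.08 rad) (all of step 2 and linear speed of each of spare, fitted below 0.02 m/s); the robot touches nothing.
It fails at once if the fitted cartridge is lifted or shifted (by more than 20 mm) (distance of fitted from where it was at the start of the episode above 0.02 m).
It fails at once if the spare is dropped (untouched by the fingers, it moves faster than 0.8 m/s) (contact force between spare and the fingers below 0.1 N and linear speed of spare above 0.8 m/s).
It fails at once if another thing on the counter is moved by more than 40 mm (distance of any of bowl, mess_tin, spice_jar, strainer, mug from where it was at the start of the episode above 0.04 m).
It also fails if it takes over 59 s, if anything falls off the work surface, if the arm or the gripper's body presses on something with over 40 N, if the wrist force passes 120 N, or if a joint passes its speed limit or range.

ROBOT

A 6-joint arm with a two-finger parallel gripper is mounted at the origin on the work surface. World frame = base frame: x ahead of the robot, y to its left, z up, the work surface at z = 0. Lengths are in mm, angles in degrees, forces in N, time in s.
With the tool pointing down it reaches from about 350 to 850 mm from the base axis. Payload 8.1 kg.
Tool frame: the origin (TCP) lies between the finger pads; the fingertips stand 8 mm ahead of it and the grasp point (between the pads) lies 11 mm behind it (r.tip_extent is the distance from the TCP to the fingertips, in mm); z points along the fingers, y is the direction in which the jaws open and shut (so a half turn about z gives the same grasp; the last joint's range is limited). The gripper opens to 85 mm and grips with 20 to 120 N. Pads are 22 mm wide; open, the fingers measure 114 mm over their backs; the gripper's body (76 mm by 85 mm) begins 54 mm behind the grasp point. The pads swing forward as they close: fully open they stand 13 mm farther back than shut.
Start: joints at [-81.268, 7.471, 85.268, -0, 87.261, -4.893], TCP at [141.359, -583.115, 239.292] pointing down, gripper open.
Joint ranges: [-169.43, 169.43], [-51.17, 129.36], [1.28, 143.12], [-76.62, 256.62], [0, 156.53], [-152.29, 152.29]. Speed limits (degrees/s): [136.94, 136.94, 159.86, 180, 180, 180].

INTERFACE

Orientations are given as [roll, pitch, yaw] about the fixed x, y, z axes, in that order (R = Rz(yaw) Ry(pitch) Rx(roll)).
In Python, from bench import sensors, viewer, hand_in, r gives the robot as it stands. The module is installed in compiled form; this text tells all that it offers.
- The arm moves only by the tool move_arm, never from a script. Its argument "rows" is a list that holds one entry, the list of rows, each a list of 6 numbers: the shift along the tool's x, y, z in m, then the turn, a rotation vector about the tool's x, y, z in degrees. In form: [[[tx, ty, tz, rx, ry, rz], ...]]. A call has 1 to 20 rows; each row is the pose to reach, as a shift and turn from the pose commanded when the call began, along the tool's axes at that moment; what a row does not reach only later rows make up. A row lasts 1/10 s, in which the tool goes at most 50 mm and 8.59 degrees, less where a joint would pass 70% of its speed; a pose out of reach is approached as far as the arm can. A call with a gripper value outside its range is refused whole. "grip" is the opening, from 0 (shut) to 1 (fully open), set as the call begins (left out, the last holds). The fingers move at their own pace and stop on an object; "newtons" is the grip in N (left out, the last holds). Time passes only in rows, so rows that repeat a pose let the fingers close. It gives the time, the measured TCP pose, the force and the opening at its end, in the units of the state.
- sensors.sense(): the state, without advancing time (a new reading comes with each control period).
- viewer.snapshot(name): name is "scene" or "top" or "wrist"; returns a dict with "color" (400x640x3 uint8, red, green, blue), "camera_matrix" (3x3 intrinsics, pixels), "k1" (the pictures are not rectified: a ray, as slopes to the right and down, at radius r is drawn at 1 + k1 r^2 times it, then the intrinsics apply), "R" (3x3) and "t" (3): a world point X has camera coordinates R X + t. Camera axes: x right, y down, z forward; pixel columns grow to the right and rows downward; lengths in mm; the calibration is good to about 2 mm. A picture is of the moment at which its call begins. There is no depth.
- hand_in(): hands the job in, once; it reports no verdict.
The state is a dict: "time": time; "joint_pos": joint angles; "qd": joint speeds; "joint_efforts": joint torques, N m; "tool_pos": TCP position; "tcp_rot": TCP orientation; "ft_force": force on the tool from outside, world axes, zero at the start; "wrist_torque": the same for the moment, N m; "finger_gap": finger opening in mm.
Only numpy, scipy, OpenCV 4.12 (cv2) and the standard library are available. Lean on these libraries where they do the work, as an engineer would, in place of code of your own. Each camera call takes 0.05 s, during which the arm holds its last target.

## Working session

There is one attempt and no reset: what is moved stays moved. The work goes in short steps, Python scripts to look and compute and a tool call to move; the robot and the scene stay as the last step left them, time stands still between calls to the robot, and variables do not carry over. Pictures are saved under pics/ and viewed, and the job is handed in when it is done.

Besides the shell and the picture viewer there is one more tool, called after "Call:" as name([rows], argument=value, ...), one row to a line, values as JSON. move_arm: Moves the arm, as the interface text tells. Its arguments: {"type":"object","properties":{"rows":{"type":"array","items":{"type":"array","items":{"type":"array","items":{"type":"number"}}}},"grip":{"type":"number"},"newtons":{"type":"number"}},"required":["rows"]}

```bash
mkdir -p pics
python3 - <<'E'
from bench import sensors, viewer, r
import cv2, pickle
print(sensors.sense())
for n in ["scene","top","wrist"]:
    s=viewer.snapshot(n); cv2.imwrite(f"pics/{n}0.png",s["color"][:,:,::-1]); pickle.dump(s,open(f"{n}0.pkl","wb"))
    print(n,s["camera_matrix"].tolist(),s["k1"],s["R"].round(4).tolist(),s["t"].round(2).tolist())
E
```

```text
{'time': 0.0, 'joint_pos': array([-8.12679737e+01,  7.51648034e+00,  8.53310711e+01, -5.94563045e-04,
        8.72598598e+01, -4.89184752e+00]), 'qd': array([ 0.00795049,  0.09614398,  0.07105077,  0.02098573, -0.0551672 ,
       -0.06703735]), 'joint_efforts': array([-1.67525868e-03, -5.69396389e+01, -5.00557995e+01, -4.07881880e-04,
        1.44922215e-02,  1.80596112e-05]), 'tool_pos': array([ 141.27645282, -582.57494193,  238.21292514]), 'tcp_rot': array([-1.79892929e+02, -8.56784119e-03,  1.36238948e+01]), 'ft_force': array([-1.06833714, -1.03498279,  0.16307074]), 'wrist_torque': array([0.02621172, 0.01331832, 0.00825895]), 'finger_gap': 85.46768056649084}
scene [[384.56503845439863, 0.0, 326.7728078520006], [0.0, 384.56503845439863, 197.75436738149173], [0.0, 0.0, 1.0]] 0.015782857615302112 [[0.1183, 0.993, -0.0028], [0.8027, -0.0973, -0.5884], [-0.5846, 0.0674, -0.8086]] [-50.03, -352.04, 1767.59]
top [[385.56311677088246, 0.0, 321.85181515751685], [0.0, 385.56311677088246, 202.18669455501123], [0.0, 0.0, 1.0]] -0.09602464487839864 [[0.0087, -0.9998, -0.0155], [-0.9952, -0.0071, -0.0973], [0.0971, 0.0162, -0.9951]] [17.23, 502.2, 1145.24]
wrist [[282.1962174908639, 0.0, 321.3776252679207], [0.0, 282.1962174908639, 202.79822394235794], [0.0, 0.0, 1.0]] 0.0034075348791507746 [[0.236, -0.9718, -0.0018], [-0.9354, -0.2277, 0.2706], [-0.2633, -0.0622, -0.9627]] [-598.98, -35.29, 378.14]
```

```bash
sleep 3
```

```text
(no output)
```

View pics/scene0.png

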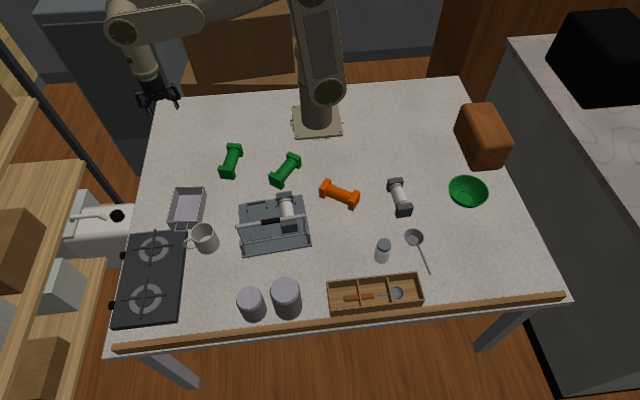

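View pics/top0.png

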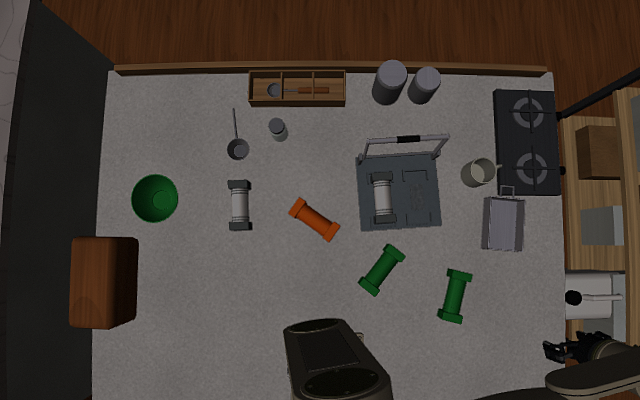

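View pics/wrist0.png

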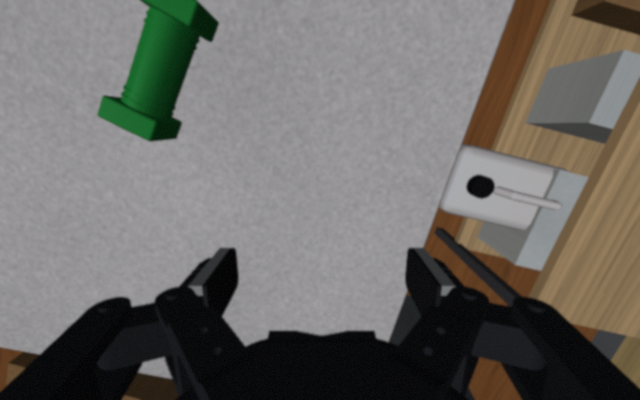

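Candidates for the spare:
- White with grey caps, alone, top (240,205) / scene (400,197).
- White with grey caps, in the holder's left bay, top (382,197). This is the fitted one.
- Green at top (382,270) and (455,296), and orange at (314,219). These are decoys.

I choose the one at (240,205). The empty bay looks like the right one, top (417,190). Next I'll check both in close crops.

```bash
cat > h.py <<'E'
import numpy as np, cv2, pickle
def ray(s,px):
    K=s["camera_matrix"];R=np.array(s["R"]);t=np.array(s["t"])
    d=(np.array(px,float)-K[:2,2])/[K[0,0],K[1,1]]
    u=d.copy()
    for _ in range(30): u=d/(1+s["k1"]*(u@u))
    return -R.T@t, R.T@np.array([u[0],u[1],1.])
def onz(s,px,z):
    c,d=ray(s,px); return c+d*(z-c[2])/d[2]
def proj(s,X):
    K=s["camera_matrix"];p=np.array(s["R"])@np.array(X,float)+np.array(s["t"]);u=p[:2]/p[2]
    u=u*(1+s["k1"]*(u@u)); return u*[K[0,0],K[1,1]]+K[:2,2]
def tri(s1,p1,s2,p2):
    c1,d1=ray(s1,p1);c2,d2=ray(s2,p2);d1/=np.linalg.norm(d1);d2/=np.linalg.norm(d2)
    a=np.linalg.lstsq(np.c_[d1,-d2],c2-c1,rcond=None)[0]
    x,y=c1+d1*a[0],c2+d2*a[1]; return (x+y)/2,np.linalg.norm(x-y)
E
python3 - <<'E'
import pickle,cv2,numpy as np
t=pickle.load(open("top0.pkl","rb"))["color"][:,:,::-1]; s=pickle.load(open("scene0.pkl","rb"))["color"][:,:,::-1]
z=lambda im,x,y,w,h,f:cv2.resize(im[y:y+h,x:x+w],None,fx=f,fy=f,interpolation=cv2.INTER_CUBIC)
a=np.hstack([z(t,215,165,50,75,5.33333),z(t,345,125,106,75,5)[:0+375] if 0 else cv2.resize(z(t,345,125,106,115,4),(424,460))[:400]])
cv2.imwrite("pics/c1.png",a)
b=np.hstack([cv2.resize(z(s,375,165,50,65,6),(300,390)),cv2.resize(z(s,230,180,90,78,5),(450,390))])
cv2.imwrite("pics/c2.png",b)
E
sleep 2
```

```text
(no output)
```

View pics/c1.png

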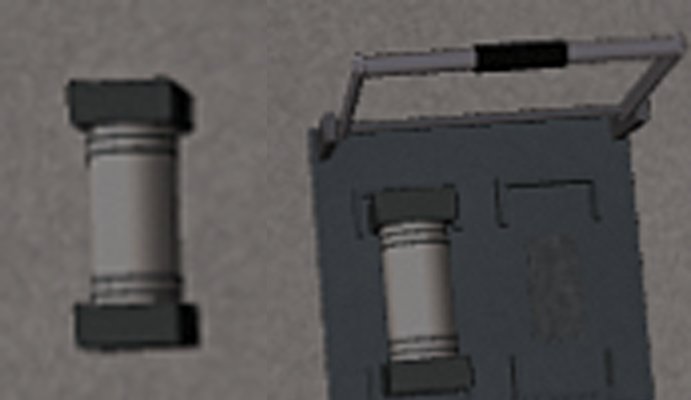

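View pics/c2.png

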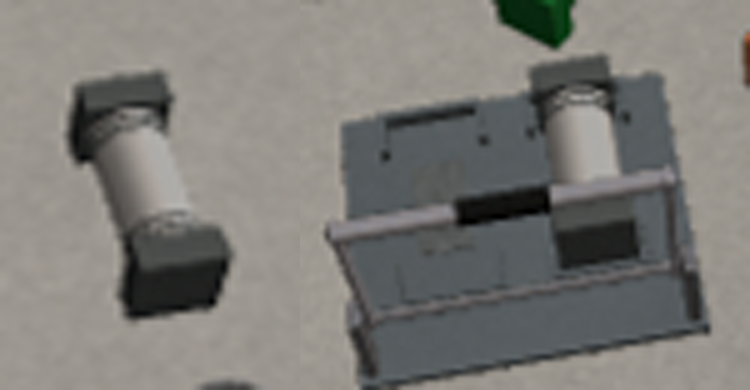

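The crops confirm it. The spare is white with grey caps at top (240,205). The holder's left bay is filled, and the right bay is empty with its pad visible at about (417,198). Next I'll take rough coordinates for both.

Run:
```python
from h import *
t=pickle.load(open("top0.pkl","rb")); s=pickle.load(open("scene0.pkl","rb"))
c=t["color"].astype(int); hsv=cv2.cvtColor(t["color"],cv2.COLOR_RGB2HSV)
for nm,(x,y) in dict(plate=(400,215),cap=(240,186),body=(240,205),counter=(300,150)).items(): print(nm,t["color"][y,x],hsv[y,x])
for n,p in dict(FL=(356,157),FR=(435,153),NL=(361,230),NR=(441,226)).items(): print(n,onz(t,p,10).round(0))
# spare body
def comp(im,box,lo):
    x,y,w,h=box; m=(im[y:y+h,x:x+w].astype(int).min(2)>lo).astype(np.uint8)
    n,l,st,ce=cv2.connectedComponentsWithStats(m); i=1+st[1:,4].argmax(); return m,st[i],ce[i]+[x,y]
for z in (30,50): print(z,onz(t,(240,205),z).round(0), onz(s,(400,197),z).round(0))
print(tri(t,(240,205),s,(400,197)))
```

```text
plate [54 59 62] [101  33  62]
cap [46 47 47] [90  5 47]
body [118 112 109] [ 10  19 118]
counter [108 104 102] [ 10  14 108]
FL [645. -84.  10.]
FR [ 661. -331.   10.]
NL [419. -99.  10.]
NR [ 433. -345.   10.]
30 [491. 270.  30.] [490. 275.  30.]
50 [489. 265.  50.] [504. 268.  50.]
(array([491.31996572, 272.00939323,  31.32152098]), np.float64(4.55264209727471))
```

```bash
cat >> h.py <<'E'
from scipy.spatial.transform import Rotation as Ro
def goal(pos,yaw,st,tilt=0):
    """row (m, deg) from the state's pose to TCP pos mm, tool down with given yaw"""
    R0=Ro.from_euler('xyz',st["tcp_rot"],degrees=True)
    R1=Ro.from_euler('xyz',[180,tilt,yaw],degrees=True)
    return np.r_[R0.inv().apply(np.array(pos)-st["tool_pos"])/1000,(R0.inv()*R1).as_rotvec(degrees=True)].round(4)
E
python3 - <<'E'
from h import *
from bench import sensors
st=sensors.sense(); w=pickle.load(open("wrist0.pkl","rb"))
R0=Ro.from_euler('xyz',st["tcp_rot"],degrees=True)
c=-w["R"].T@w["t"]; print(R0.inv().apply(c-st["tool_pos"]), R0.inv().apply(w["R"][2]))
print(goal([400,-230,400],3.7,st).tolist())
E
```

```text
[  68.57391682   -0.16842638 -134.06095138] [-2.70644715e-01 -1.31654755e-04  9.62679293e-01]
[0.3345, -0.2821, -0.1611, -0.0852, 0.0018, 9.9226]
```

Run:
```python
from h import *
from bench import sensors
st=sensors.sense()
print(goal([570,-215,380],3.7,st).tolist())
```

```text
[0.5033, -0.2566, -0.1411, -0.0852, 0.0018, 9.9226]
```

Call:
move_arm([
  [[0.03,-0.015,-0.02,0,0,1],[0.07,-0.035,-0.05,0,0,2],[0.11,-0.055,-0.07,0,0,3],[0.15,-0.075,-0.09,0,0,4],[0.19,-0.095,-0.12,0,0,5],[0.23,-0.115,-0.14,0,0,6],[0.27,-0.14,-0.14,0,0,7],[0.31,-0.16,-0.14,0,0,8],[0.35,-0.18,-0.14,0,0,9],[0.39,-0.2,-0.14,0,0,9.9],[0.43,-0.22,-0.14,0,0,9.9],[0.465,-0.24,-0.14,0,0,9.9],[0.49,-0.25,-0.14,0,0,9.9],[0.503,-0.257,-0.141,0,0,9.9],[0.503,-0.257,-0.141,0,0,9.9],[0.503,-0.257,-0.141,0,0,9.9]],
])

```text
time: 1.75
tool_pos: [569.1, -215.5, 380.2]
tcp_rot: [180.0, 0.0, 3.7]
ft_force: [-0.2, -0.7, -1.1]
finger_gap: 85.4
```

Run:
```python
from h import *
from bench import sensors, viewer
s=viewer.snapshot("wrist"); pickle.dump(s,open("w1.pkl","wb")); cv2.imwrite("pics/w1.png",s["color"][:,:,::-1])
st=sensors.sense(); print(st["tool_pos"],st["tcp_rot"],st["time"],st["ft_force"])
```

```text
[ 568.85091163 -215.91462703  380.33872945] [1.79978083e+02 2.53776502e-02 3.66404078e+00] 1.8 [-0.52385118 -0.81561798  0.14306763]
```

View pics/w1.png

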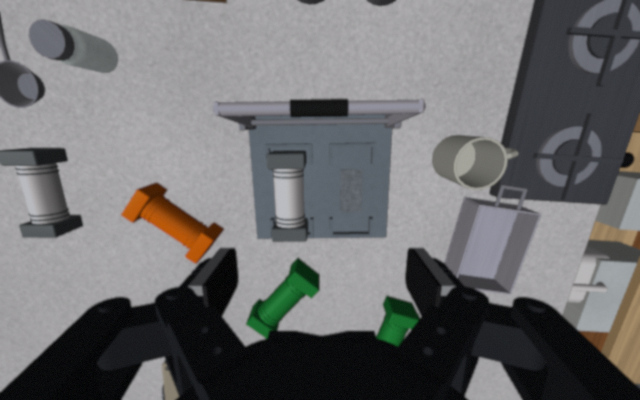

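The wrist view shows the fitted cartridge at (288,195), the empty right bay with its pad at (350,190), and the clamp sleeve at (319,107). Next I'll zoom in for precise points.

Run:
```python
from h import *
s=pickle.load(open("w1.pkl","rb"));im=s["color"][:,:,::-1]
cv2.imwrite("pics/w1z.png",cv2.resize(np.clip(im[90:250,240:400].astype(float)*1.8,0,255).astype(np.uint8),(600,600),interpolation=cv2.INTER_CUBIC))
```

```text
(no output)
```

View pics/w1z.png

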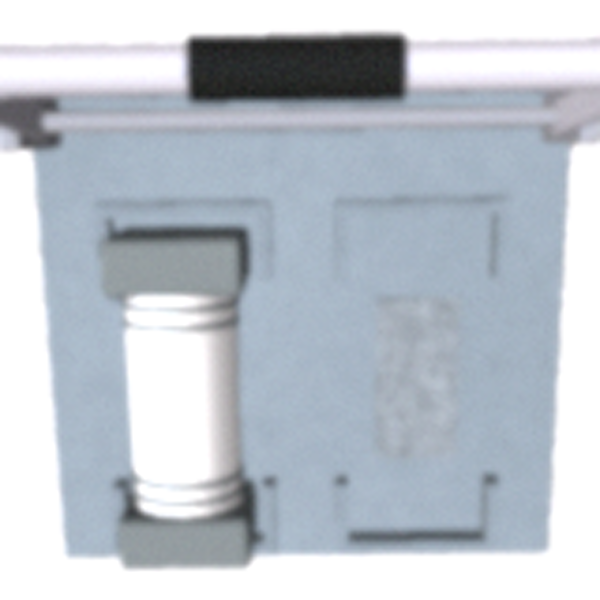

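Run:
```python
from h import *
w=pickle.load(open("w1.pkl","rb"));t=pickle.load(open("top0.pkl","rb"))
P=lambda x,y,z:onz(w,(240+(x+.5)/3.75-.5,90+(y+.5)/3.75-.5),z).round(1)
print("pad",P(377,297,11),P(460,297,11),P(377,457,11),P(460,457,11),P(418,376,11))
print("near corners",P(67,555,10),P(548,552,10))
print("farwall top z24",P(337,200,24),P(507,200,24), "z10",P(337,200,10),P(507,200,10))
print("nearwall inner z10",P(350,536,10),P(482,536,10))
print("fitted near cap top",P(122,520,70),P(252,520,70),"far",P(107,240,70),P(245,240,70))
# tri: near corners top/wrist
q=lambda x,y:(240+x/3.75,90+y/3.75)
print(tri(w,q(67,555),t,(361,230)),tri(w,q(548,552),t,(441,226)))
# sleeve: top view sleeve centre crop(520,55)->
print("sleeve",tri(w,q(297,68),t,(345+(520-267)/4,125+55/4)))
```

```text
pad [ 561.3 -249.7   11. ] [ 563.9 -289.3   11. ] [ 481.4 -256.4   11. ] [ 484.1 -297.7   11. ] [ 524.  -272.9   11. ]
near corners [ 418.2 -102.2   10. ] [ 435.9 -348.2   10. ]
farwall top z24 [ 606.2 -226.9   24. ] [ 611.2 -304.    24. ] z10 [ 605.3 -227.4   10. ] [ 610.4 -306.6   10. ]
nearwall inner z10 [ 438.1 -246.3   10. ] [ 442.5 -313.5   10. ]
fitted near cap top [ 462.8 -139.7   70. ] [ 466.6 -197.7   70. ] far [ 586.6 -131.2   70. ] [ 590.4 -188.4   70. ]
(array([ 417.94573761, -100.73919103,    8.15307894]), np.float64(4.380288640186189)) (array([ 432.84799973, -348.83863089,    3.32383329]), np.float64(3.8296616404149795))
sleeve (array([ 653.00903649, -207.29278982,  202.7590578 ]), np.float64(1.1876027375606817))
```

Run:
```python
from h import *
from bench import sensors
st=sensors.sense()
print(goal([522,270,250],0,st).tolist())
```

```text
[-0.0156, -0.488, 0.1302, 0.0227, 0.0247, 3.664]
```

Call:
move_arm([
  [[0,-0.02,0,0,0,0],[0,-0.06,0,0,0,0],[0,-0.1,0,0,0,0],[-0.005,-0.14,0,0,0,1],[-0.005,-0.18,0.01,0,0,1],[-0.005,-0.22,0.02,0,0,2],[-0.01,-0.26,0.035,0,0,2],[-0.01,-0.3,0.05,0,0,3],[-0.01,-0.34,0.07,0,0,3],[-0.015,-0.38,0.09,0,0,3.7],[-0.015,-0.42,0.11,0,0,3.7],[-0.015,-0.45,0.12,0,0,3.7],[-0.016,-0.475,0.13,0,0,3.7],[-0.016,-0.488,0.13,0,0,3.7],[-0.016,-0.488,0.13,0,0,3.7],[-0.016,-0.488,0.13,0,0,3.7]],
])

```text
time: 3.4
tool_pos: [522.4, 270.2, 251.4]
tcp_rot: [180.0, -0.1, -0.0]
ft_force: [-1.0, -0.2, -0.5]
finger_gap: 85.3
```

Run:
```python
from h import *
from bench import sensors, viewer
s=viewer.snapshot("wrist"); pickle.dump(s,open("w2.pkl","wb")); cv2.imwrite("pics/w2.png",s["color"][:,:,::-1])
st=sensors.sense(); print(st["tool_pos"],st["tcp_rot"],st["time"])
print(proj(s,[491,272,30]))
```

```text
[522.65742042 269.92568248 251.41743916] [-1.79995843e+02 -8.80757370e-02 -3.86691159e-02] 3.45
[320.08821596 203.02965071]
```

View pics/w2.png

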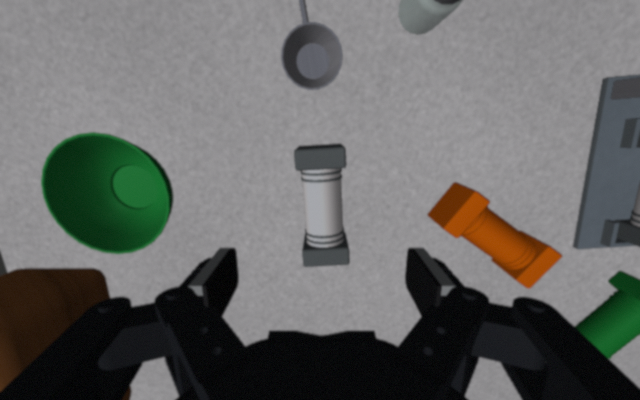

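The spare is straight below, with its body at (323,205) and its caps at (320,157) and (326,248). Next I'll segment it.

Run:
```python
from h import *
w=pickle.load(open("w2.pkl","rb"));t=pickle.load(open("top0.pkl","rb"));im=w["color"]
m=np.zeros(im.shape[:2],np.uint8); m[135:280,285:360]=(im[135:280,285:360].max(2)<85)
n,l,st,ce=cv2.connectedComponentsWithStats(m); 
for i in range(1,n):
  if st[i,4]>300: 
    c,_=cv2.findContours((l==i).astype(np.uint8),0,2); print(st[i],ce[i],cv2.minAreaRect(c[0]),cv2.approxPolyDP(c[0],3,True)[:,0].tolist())
cv2.imwrite("pics/w2z.png",cv2.resize(np.clip(im[135:275,280:370,::-1].astype(float)*1.6,0,255).astype(np.uint8),None,fx=4.2,fy=4.2,interpolation=cv2.INTER_CUBIC))
```

```text
[ 295  144   51   38 1241] [321.30942788 157.94198227] ((320.0, 162.5), (37.0, 50.0), 90.0) [[344, 148], [340, 144], [300, 146], [295, 151], [296, 166], [300, 170], [334, 168], [328, 173], [338, 175], [329, 180], [339, 181], [340, 169], [345, 164]]
[ 303  225   46   41 1000] [327.298 251.736] ((325.2032470703125, 244.91690063476562), (38.24721145629883, 45.04400634765625), 87.20729064941406) [[341, 225], [339, 232], [331, 236], [339, 235], [331, 242], [339, 243], [328, 248], [308, 245], [306, 233], [306, 265], [348, 262]]
```

View pics/w2z.png

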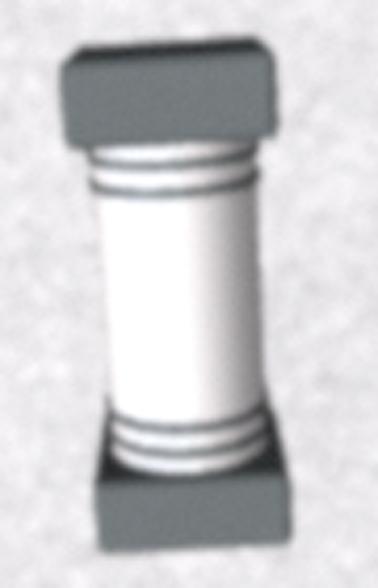

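Run:
```python
from h import *
w=pickle.load(open("w2.pkl","rb"));t=pickle.load(open("top0.pkl","rb"));s=pickle.load(open("scene0.pkl","rb"))
q=lambda x,y:(280+(x+.5)/4.2-.5,135+(y+.5)/4.2-.5)
P=lambda x,y,z=60:onz(w,q(x,y),z)
a=[P(62,57),P(275,55),P(65,145),P(278,135)]; b=[P(98,478),P(287,475),P(100,550),P(291,545)]
for v in a+b: print(v.round(1))
A=np.mean(a,0);B=np.mean(b,0);print(A,B,np.linalg.norm(A-B),(A+B)/2,np.degrees(np.arctan2(*(A-B)[[1,0]])))
# height: outer far-left & near-left cap corners in top crop (scale 5.333)
T=lambda x,y:(215+x/5.3333,165+y/5.3333)
print(tri(w,q(62,57),t,T(68,82)),tri(w,q(100,550),t,T(76,347)),tri(w,q(291,545),t,T(182,345)))
```

```text
[564.1 301.   60. ]
[564.7 243.4  60. ]
[540.2 300.8  60. ]
[543.  242.1  60. ]
[440.2 293.4  60. ]
[441.2 237.   60. ]
[416.4 293.2  60. ]
[418.1 235.2  60. ]
[553.01546998 271.82495111  60.        ] [429.01010767 264.68626133  60.        ] 124.2106709329878 [491.01278882 268.25560622  60.        ] 3.2947434984004493
(array([563.19964536, 302.2570945 ,  56.88006279]), np.float64(2.306035245929417)) (array([414.20445355, 293.79224868,  56.11926375]), np.float64(0.6625019155806783)) (array([415.89556915, 234.71813068,  55.79375862]), np.float64(0.033041162609020104))
```

Run:
```python
from h import *
from bench import sensors
st=sensors.sense()
print(goal([491,268.3,20],3.3,st).tolist())
```

```text
[-0.032, 0.0017, 0.2314, -0.0016, -0.0882, -3.3387]
```

Call:
move_arm([
  [[-0.015,0.001,0.02,0,0,-2],[-0.032,0.0017,0.05,0,0,-3.3],[-0.032,0.0017,0.09,0,0,-3.3],[-0.032,0.0017,0.13,0,0,-3.3],[-0.032,0.0017,0.16,0,0,-3.3],[-0.032,0.0017,0.18,0,0,-3.3],[-0.032,0.0017,0.2,0,0,-3.3],[-0.032,0.0017,0.215,0,0,-3.3],[-0.032,0.0017,0.225,0,0,-3.3],[-0.032,0.0017,0.231,0,0,-3.3],[-0.032,0.0017,0.231,0,0,-3.3]],
])

```text
time: 4.55
tool_pos: [490.0, 269.0, 19.0]
tcp_rot: [180.0, 0.0, 3.3]
ft_force: [-0.2, 0.1, 0.7]
finger_gap: 85.5
```

Call:
move_arm([
  [[0,0,0,0,0,0],[0,0,0,0,0,0],[0,0,0,0,0,0],[0,0,0,0,0,0],[0,0,0,0,0,0],[0,0,0,0,0,0],[0,0,0,0,0,0],[0,0,0,0,0,0]],
], grip=0.3, newtons=40)

```text
time: 5.35
tool_pos: [490.8, 269.8, 20.5]
tcp_rot: [-180.0, -0.1, 3.3]
ft_force: [-0.5, -0.3, 6.2]
finger_gap: 49.1
```

Run:
```python
from h import *
from bench import sensors
st=sensors.sense()
print(goal([521.5,-274,150],4.0,st).tolist())
```

```text
[-0.0007, 0.5445, -0.1299, -0.0333, -0.0997, -0.669]
```

Call:
move_arm([
  [[0,0,-0.004,0,0,0],[0,0,-0.012,0,0,0],[0,0,-0.025,0,0,0],[0,0,-0.045,0,0,0],[0,0,-0.07,0,0,0],[0,0,-0.1,0,0,0],[0,0,-0.13,0,0,0],[0,0,-0.15,0,0,0],[0,0,-0.16,0,0,0],[0,0,-0.16,0,0,0]],
])

```text
time: 6.35
tool_pos: [491.0, 269.8, 181.6]
tcp_rot: [-179.9, -0.2, 3.3]
ft_force: [0.3, -1.1, -3.6]
finger_gap: 49.1
```

Call:
move_arm([
  [[0,0.01,0,0,0,0],[0,0.03,0,0,0,0],[0,0.06,0,0,0,0],[0,0.1,0,0,0,0],[0,0.14,0,0,0,0],[0,0.18,0,0,0,0],[0,0.22,0,0,0,0],[0,0.26,0,0,0,0],[0,0.3,0,0,0,0],[0,0.34,0,0,0,0],[0,0.38,0,0,0,-0.3],[0,0.42,0,0,0,-0.5],[0,0.455,0,0,0,-0.7],[0,0.485,0,0,0,-0.7],[0,0.51,0,0,0,-0.7],[0,0.53,0,0,0,-0.7],[-0.001,0.54,0,0,0,-0.7],[-0.001,0.5445,0,0,0,-0.7],[-0.001,0.5445,0,0,0,-0.7],[-0.001,0.5445,0,0,0,-0.7]],
])

```text
time: 8.35
tool_pos: [520.7, -273.3, 179.2]
tcp_rot: [-180.0, 0.0, 4.1]
ft_force: [0.8, 0.6, -2.7]
finger_gap: 48.5
```

Run:
```python
from h import *
from bench import sensors, viewer
for n in ("wrist","top"):
    s=viewer.snapshot(n); pickle.dump(s,open(n[0]+"3.pkl","wb")); cv2.imwrite(f"pics/{n}3.png",s["color"][:,:,::-1])
st=sensors.sense(); print(st["tool_pos"],st["tcp_rot"],st["time"])
```

```text
[ 520.77373064 -273.32309793  179.37054703] [-1.79989679e+02 -6.13739104e-03  4.09224660e+00] 8.45
```

View pics/wrist3.png

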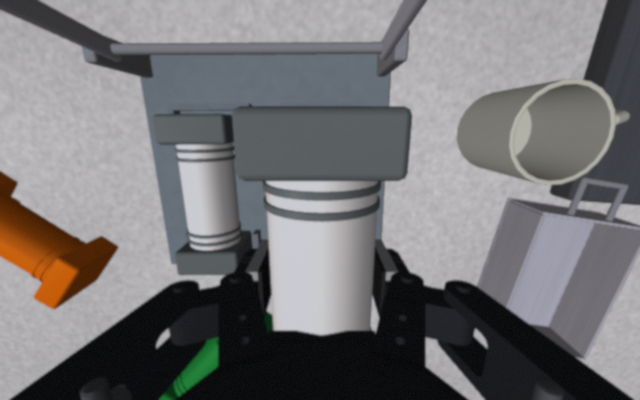

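The cartridge is held level, with its far cap top at (236-410, 108-178). The fitted one is visible at (205,195), and the hinge rod runs (115,48)–(380,48). Next I'll measure the cartridge's pose in the hand and check the holder again.

Run:
```python
from h import *
w=pickle.load(open("w3.pkl","rb")) if 0 else None
import os; print(os.listdir('.'))
w=pickle.load(open("w3.pkl","rb"))
for z in (216,220,224):
    c=[onz(w,p,z) for p in [(236,108),(410,108),(238,179),(409,179)]]; print(z,np.mean(c,0).round(1),[np.round(v[:2],1).tolist() for v in c])
print("fitted cap tops far",[onz(w,p,70)[:2].round(1).tolist() for p in [(156,116),(231,116),(161,143)]],"near",[onz(w,p,70)[:2].round(1).tolist() for p in [(180,264),(236,262),(179,273),(236,272)]])
print("hinge",onz(w,(113,48),74).round(1),onz(w,(382,47),74).round(1))
im=w["color"][:,:,::-1]
cv2.imwrite("pics/w3z.png",cv2.resize(np.clip(im[80:280,140:300].astype(float)*1.8,0,255).astype(np.uint8),None,fx=3,fy=3,interpolation=cv2.INTER_CUBIC))
```

```text
['wrist0.pkl', 't3.pkl', 'w1.pkl', 'w3.pkl', 'pics', 'h.py', 'w2.pkl', 'scene0.pkl', 'top0.pkl']
216 [ 582.1 -269.5  216. ] [[591.8, -240.1], [595.9, -296.9], [568.2, -240.6], [572.5, -300.2]]
220 [ 582.4 -269.4  220. ] [[591.7, -241.3], [595.6, -295.7], [569.1, -241.7], [573.2, -298.9]]
224 [ 582.7 -269.4  224. ] [[591.6, -242.4], [595.3, -294.6], [570.0, -242.9], [573.9, -297.6]]
fitted cap tops far [[585.0, -132.0], [589.5, -193.5], [563.4, -134.3]] near [[450.6, -143.0], [456.5, -196.3], [440.9, -141.5], [445.9, -196.2]]
hinge [ 632.6 -106.    74. ] [ 648.1 -310.3   74. ]
```

View pics/w3z.png

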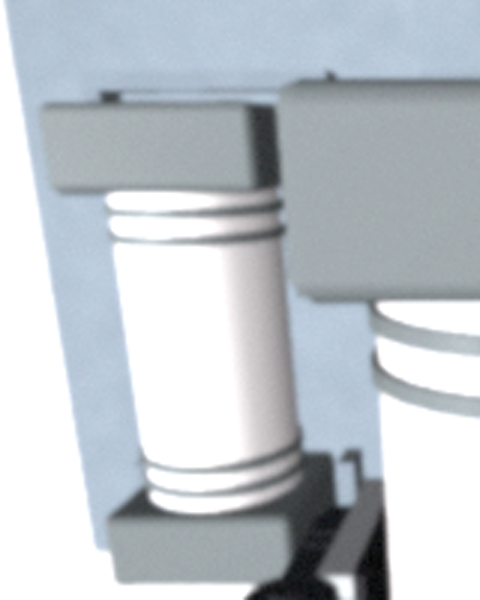

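Call:
move_arm([
  [[0.002,-0.001,0.01,0,0,0],[0.002,-0.001,0.03,0,0,0],[0.002,-0.001,0.055,0,0,0],[0.002,-0.001,0.08,0,0,0],[0.002,-0.001,0.1,0,0,0],[0.002,-0.001,0.112,0,0,0],[0.002,-0.001,0.12,0,0,0],[0.002,-0.001,0.12,0,0,0]],
])

```text
time: 9.25
tool_pos: [522.0, -272.6, 58.2]
tcp_rot: [-179.9, 0.1, 4.0]
ft_force: [0.2, 0.1, -2.6]
finger_gap: 49.0
```

Run:
```python
from h import *
from bench import sensors, viewer
for n in ("wrist","top","scene"):
    s=viewer.snapshot(n); pickle.dump(s,open(n[0]+"4.pkl","wb")); cv2.imwrite(f"pics/{n}4.png",s["color"][:,:,::-1])
    if n!="wrist":
        x,y=proj(s,[522,-250,30]).astype(int); cv2.imwrite(f"pics/{n}4z.png",cv2.resize(np.clip(s["color"][y-55:y+55,x-70:x+70,::-1]*1.6,0,255).astype(np.uint8),None,fx=5,fy=5,interpolation=cv2.INTER_CUBIC))
st=sensors.sense(); print(st["tool_pos"],st["tcp_rot"],st["time"])
```

```text
[ 523.37232263 -273.61957487   60.5870358 ] [ 1.79929819e+02 -9.64147183e-02  4.02749860e+00] 9.4
```

View pics/wrist4.png

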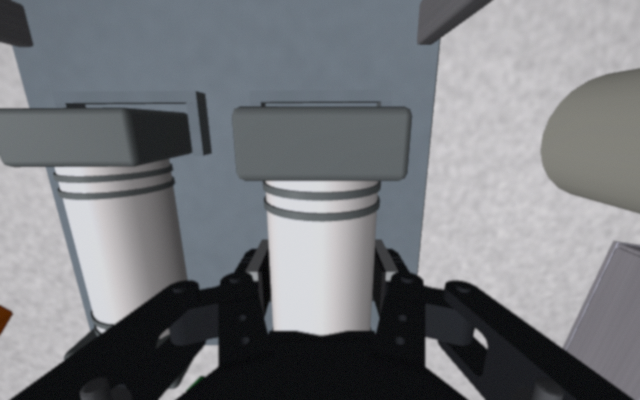

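View pics/scene4z.png

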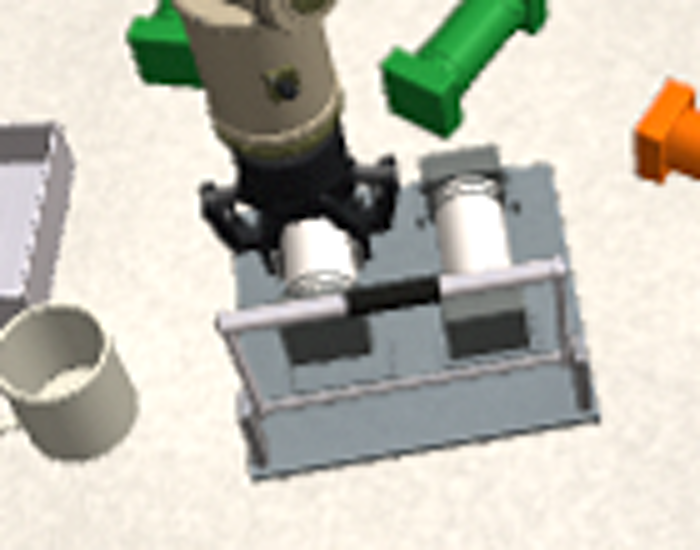

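The cartridge hovers over the right bay. In the wrist view, the bay's far-wall line runs (262–380, 103), centred behind the cap at (236–410, 108). I'll check the offset in numbers.

Run:
```python
from h import *
w=pickle.load(open("w4.pkl","rb"))
print("wall",[onz(w,p,z).round(1).tolist() for z in (10,24) for p in [(262,103),(380,103)]])
print("capfar",[onz(w,p,100).round(1).tolist() for p in [(236,108),(410,108),(238,179),(409,179)]])
print("fitted inner far walls left/right", onz(w,(203,95),24))
```

```text
wall [[599.7, -230.6, 10.0], [604.8, -302.4, 10.0], [599.0, -233.4, 24.0], [603.7, -299.7, 24.0]]
capfar [[593.1, -240.9, 100.0], [597.0, -294.7, 100.0], [570.7, -241.3, 100.0], [574.8, -297.9, 100.0]]
fitted inner far walls left/right [ 600.85254888 -200.47473274   24.        ]
```

Offset is under 1.5 mm, so I'll lower.

Call:
move_arm([
  [[0,0.0005,0.005,0,0,0],[0,0,0.011,0,0,0],[0,0,0.017,0,0,0],[0,0,0.021,0,0,0],[0,0,0.024,0,0,0],[0,0,0.026,0,0,0],[0,0,0.028,0,0,0],[0,0,0.028,0,0,0],[0,0,0.028,0,0,0]],
])

```text
time: 10.3
tool_pos: [522.6, -273.2, 31.4]
tcp_rot: [180.0, -0.0, 4.0]
ft_force: [-0.2, 0.2, -2.2]
finger_gap: 48.7
```

Call:
move_arm([
  [[0,0,0.001,0,0,0],[0,0,0.001,0,0,0],[0,0,0.0015,0,0,0],[0,0,0.002,0,0,0],[0,0,0.002,0,0,0]],
])

```text
time: 10.8
tool_pos: [522.8, -273.3, 30.5]
tcp_rot: [180.0, -0.0, 4.0]
ft_force: [-5.7, 2.5, 7.3]
finger_gap: 49.1
```

It has touched down, so I'll open slightly and check before retreating.

Call:
move_arm([
  [[0,0,0,0,0,0],[0,0,0,0,0,0],[0,0,0,0,0,0],[0,0,0,0,0,0],[0,0,0,0,0,0],[0,0,0,0,0,0]],
], grip=0.8)

```text
time: 11.4
tool_pos: [522.5, -273.1, 29.2]
tcp_rot: [-180.0, 0.0, 4.0]
ft_force: [0.1, -0.3, -0.5]
finger_gap: 68.2
```

Call:
move_arm([
  [[0,0,-0.01,0,0,0],[0,0,-0.03,0,0,0],[0,0,-0.06,0,0,0],[0,0,-0.1,0,0,0],[0,0,-0.14,0,0,0],[0,0,-0.18,0,0,0],[0,0,-0.22,0,0,0],[-0.02,0,-0.25,0,0,0],[-0.04,-0.02,-0.27,0,0,0],[-0.05,-0.03,-0.275,0,0,0],[-0.05,-0.03,-0.275,0,0,0]],
])

```text
time: 12.5
tool_pos: [470.4, -246.4, 307.3]
tcp_rot: [179.9, -0.2, 4.0]
ft_force: [1.0, 0.0, -0.3]
finger_gap: 68.1
```

Run:
```python
from h import *
from bench import sensors, viewer
for n in ("wrist","scene"):
    s=viewer.snapshot(n); pickle.dump(s,open(n[0]+"5.pkl","wb")); cv2.imwrite(f"pics/{n}5.png",s["color"][:,:,::-1])
    x,y=proj(s,[522,-220,60]).astype(int); cv2.imwrite(f"pics/{n}5z.png",cv2.resize(np.clip(s["color"][max(y-60,0):y+60,x-70:x+70,::-1]*1.6,0,255).astype(np.uint8),None,fx=4,fy=4,interpolation=cv2.INTER_CUBIC))
    
st=sensors.sense(); print(st["tool_pos"],st["tcp_rot"],st["time"])
```

```text
[ 470.65407066 -246.82233591  304.77081965] [ 1.79956494e+02 -5.27853188e-02  4.03075892e+00] 12.6
```

View pics/wrist5.png

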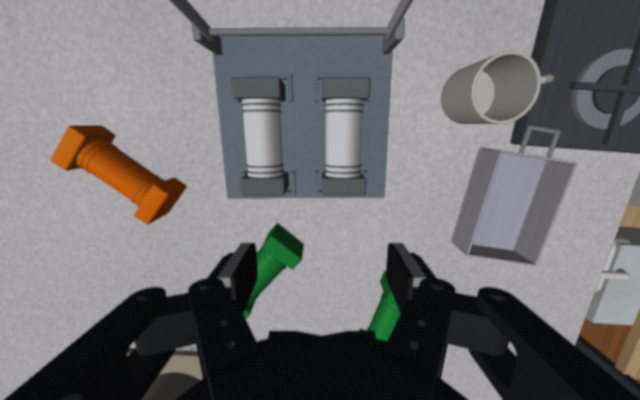

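View pics/scene5z.png

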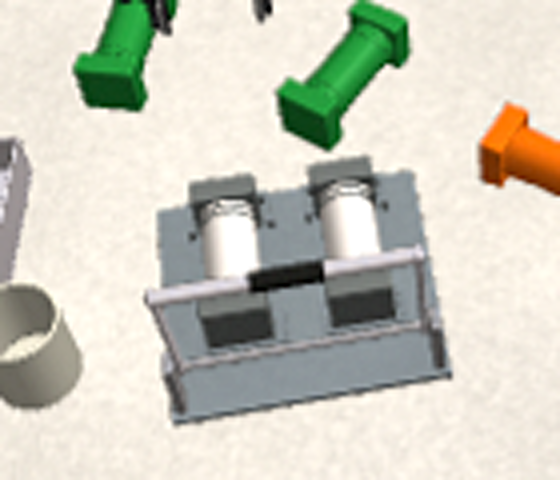

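Both cartridges lie level and parallel in their bays, at wrist (264,137) and (344,137). Next I'll pinch the clamp sleeve from above with the jaws turned 90°, then follow the arc.

Run:
```python
from h import *
from bench import sensors
w=pickle.load(open("w5.pkl","rb"))
for nm,P in dict(right=[(322,79),(370,79),(323,178),(364,178)],left=[(232,79),(283,79),(243,178),(284,178)]).items():
    print(nm,[onz(w,p,70)[:2].round(1).tolist() for p in P])
st=sensors.sense()
print(goal([653,-207,290],94.1,st).tolist())
```

```text
right [[591.6, -239.0], [595.7, -297.3], [469.8, -249.1], [473.7, -303.6]]
left [[583.7, -129.8], [588.2, -191.6], [462.3, -142.7], [466.2, -197.2]]
[0.1847, -0.0269, 0.0149, 0.0756, -0.0072, -90.0692]
```

Call:
move_arm([
  [[0.01,0,0,0,0,-8],[0.03,0,0,0,0,-16],[0.05,0,0,0,0,-24],[0.07,0,0,0,0,-32],[0.09,-0.01,0,0,0,-40],[0.11,-0.01,0,0,0,-48],[0.13,-0.02,0,0,0,-56],[0.15,-0.02,0,0,0,-64],[0.17,-0.027,0.005,0,0,-72],[0.18,-0.027,0.01,0,0,-79],[0.185,-0.027,0.015,0,0,-85],[0.185,-0.027,0.015,0,0,-90],[0.185,-0.027,0.015,0,0,-90],[0.185,-0.027,0.015,0,0,-90]],
], grip=0.7)

```text
time: 14.0
tool_pos: [653.2, -207.0, 288.1]
tcp_rot: [-179.9, -0.0, 93.9]
ft_force: [0.6, 1.1, -0.7]
finger_gap: 59.8
```

Run:
```python
from h import *
from bench import sensors, viewer
for n in ("wrist","top"):
    s=viewer.snapshot(n); pickle.dump(s,open(n[0]+"6.pkl","wb")); cv2.imwrite(f"pics/{n}6.png",s["color"][:,:,::-1])
    print(proj(s,[653,-207,203]))
st=sensors.sense(); print(st["tool_pos"],st["tcp_rot"],st["time"],st["finger_gap"])
```

```text
[321.30327147 211.25160581]
[408.31766397 138.8889696 ]
[ 653.16159113 -207.01343388  288.87793957] [-1.79972992e+02 -1.11941921e-02  9.38932664e+01] 14.1 60.30894078143139
```

View pics/wrist6.png

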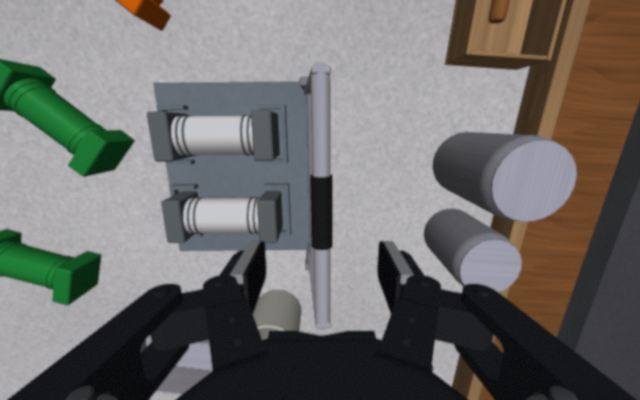

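The sleeve is at (321,211), matching the prediction and centred between the fingers. I'll descend and pinch.

Call:
move_arm([
  [[0,0,0.015,0,0,0],[0,0,0.04,0,0,0],[0,0,0.065,0,0,0],[0,0,0.083,0,0,0],[0,0,0.092,0,0,0],[0,0,0.096,0,0,0],[0,0,0.096,0,0,0]],
])

```text
time: 14.8
tool_pos: [653.1, -206.8, 193.1]
tcp_rot: [-180.0, -0.0, 94.0]
ft_force: [0.0, 0.3, 1.0]
finger_gap: 59.9
```

Call:
move_arm([
  [[0,0,0,0,0,0],[0,0,0,0,0,0],[0,0,0,0,0,0],[0,0,0,0,0,0],[0,0,0,0,0,0],[0,0,0,0,0,0],[0,0,0,0,0,0],[0,0,0,0,0,0]],
], grip=0.05, newtons=30)

```text
time: 15.6
tool_pos: [653.7, -207.0, 194.5]
tcp_rot: [179.9, 0.0, 94.0]
ft_force: [0.4, 0.2, 5.1]
finger_gap: 16.6
```

Run:
```python
import numpy as np
from bench import sensors
st=sensors.sense(); print(st["tool_pos"],st["tcp_rot"],st["ft_force"],st["finger_gap"])
t0=95.6
for th in [90,84,78,72,66,60,54,48,42,36,30,24,18,12,7,3,1,0,-1]:
    a,b=np.radians(t0),np.radians(th)
    print(th,"ty %.4f"%(-(130*(np.cos(a)-np.cos(b))/1000)*1), "tz %.4f"%(-(130*(np.sin(b)-np.sin(a)))/1000))
```

```text
[ 653.69447801 -207.02684663  194.53768817] [1.79904374e+02 4.93584254e-02 9.40280963e+01] [0.36442968 0.22981942 5.09735533] 16.628717257205217
90 ty 0.0127 tz -0.0006
84 ty 0.0263 tz 0.0001
78 ty 0.0397 tz 0.0022
72 ty 0.0529 tz 0.0057
66 ty 0.0656 tz 0.0106
60 ty 0.0777 tz 0.0168
54 ty 0.0891 tz 0.0242
48 ty 0.0997 tz 0.0328
42 ty 0.1093 tz 0.0424
36 ty 0.1179 tz 0.0530
30 ty 0.1253 tz 0.0644
24 ty 0.1314 tz 0.0765
18 ty 0.1363 tz 0.0892
12 ty 0.1398 tz 0.1024
7 ty 0.1417 tz 0.1135
3 ty 0.1425 tz 0.1226
1 ty 0.1427 tz 0.1271
0 ty 0.1427 tz 0.1294
-1 ty 0.1427 tz 0.1316
```

Call:
move_arm([
  [[0,-0.006,-0.0004,0,0,0],[0,-0.013,-0.0006,0,0,0],[0,-0.02,-0.0004,0,0,0],[0,-0.0263,0,0,0,0],[0,-0.033,0.001,0,0,0],[0,-0.0397,0.0022,0,0,0],[0,-0.0463,0.004,0,0,0],[0,-0.0529,0.0057,0,0,0],[0,-0.0592,0.008,0,0,0],[0,-0.0656,0.0106,0,0,0],[0,-0.0717,0.0136,0,0,0],[0,-0.0777,0.0168,0,0,0],[0,-0.0777,0.0168,0,0,0]],
])

```text
time: 16.9
tool_pos: [574.1, -212.5, 175.5]
tcp_rot: [-179.9, -0.0, 94.0]
ft_force: [-0.8, -5.2, 1.1]
finger_gap: 17.1
```

Run:
```python
from h import *
from bench import sensors, viewer
s=viewer.snapshot("wrist"); cv2.imwrite("pics/w7.png",s["color"][:,:,::-1])
st=sensors.sense(); print(st["tool_pos"],st["ft_force"],st["finger_gap"])
```

```text
[ 574.27874573 -212.47451129  175.61104757] [-1.18229972 -4.76427922  1.07431911] 16.599873143816296
```

View pics/w7.png

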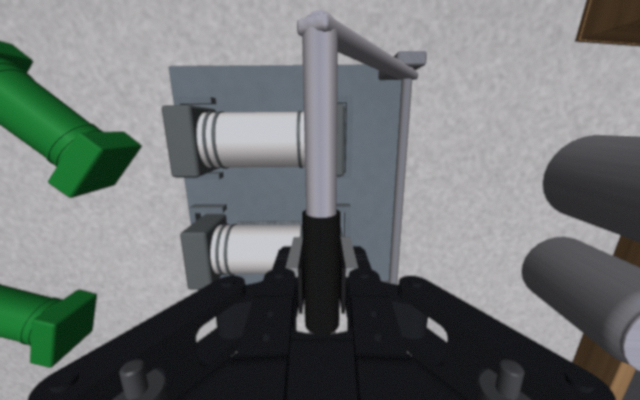

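Call:
move_arm([
  [[0,-0.006,0.0036,0,0,0],[0,-0.0114,0.0074,0,0,0],[0,-0.0168,0.0116,0,0,0],[0,-0.022,0.016,0,0,0],[0,-0.0269,0.0207,0,0,0],[0,-0.0316,0.0256,0,0,0],[0,-0.036,0.0308,0,0,0],[0,-0.0402,0.0362,0,0,0],[0,-0.044,0.0418,0,0,0],[0,-0.0476,0.0476,0,0,0],[0,-0.0508,0.0536,0,0,0],[0,-0.0537,0.0597,0,0,0],[0,-0.0563,0.066,0,0,0],[0,-0.0586,0.0724,0,0,0],[0,-0.0605,0.079,0,0,0],[0,-0.0621,0.0856,0,0,0],[0,-0.0632,0.092,0,0,0],[0,-0.064,0.0967,0,0,0],[0,-0.064,0.0967,0,0,0]],
])

```text
time: 18.85
tool_pos: [511.6, -216.6, 78.8]
tcp_rot: [-180.0, -0.0, 94.0]
ft_force: [4.9, 0.6, -1.3]
finger_gap: 16.8
```

Call:
move_arm([
  [[0,-0.0005,0.003,0,0,0],[0,-0.0008,0.006,0,0,0],[0,-0.001,0.009,0,0,0],[0,-0.001,0.0115,0,0,0],[0,-0.001,0.0135,0,0,0],[0,-0.001,0.0155,0,0,0],[0,-0.001,0.0165,0,0,0],[0,-0.001,0.0165,0,0,0]],
])

```text
time: 19.65
tool_pos: [510.5, -216.8, 62.9]
tcp_rot: [-180.0, -0.0, 94.0]
ft_force: [0.2, 1.6, -0.3]
finger_gap: 16.7
```

Run:
```python
from h import *
from bench import sensors, viewer
for n in ("wrist","scene"):
    s=viewer.snapshot(n); pickle.dump(s,open(n[0]+"8.pkl","wb")); cv2.imwrite(f"pics/{n}8.png",s["color"][:,:,::-1])
st=sensors.sense(); print(st["tool_pos"],st["ft_force"],st["finger_gap"])
```

```text
[ 510.48667784 -216.74004193   62.91667833] [0.3677238  2.3738799  0.68016853] 17.01754852705763
```

View pics/wrist8.png

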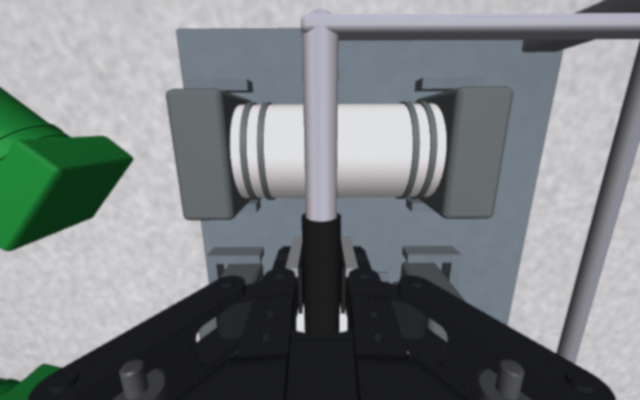

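No stop is felt yet, so I'll press a few mm more.

Call:
move_arm([
  [[0,0,0.0015,0,0,0],[0,0,0.003,0,0,0],[0,0,0.004,0,0,0],[0,0,0.004,0,0,0]],
])

```text
time: 20.15
tool_pos: [510.5, -216.8, 59.8]
tcp_rot: [-179.9, -0.0, 94.0]
ft_force: [-5.5, 3.3, 11.1]
finger_gap: 16.8
```

Call:
move_arm([
  [[0,0,0,0,0,0],[0,0,0,0,0,0],[0,0,0,0,0,0],[0,0,0,0,0,0],[0,0,0,0,0,0],[0,0,0,0,0,0]],
], grip=0.5)

```text
time: 20.75
tool_pos: [510.8, -216.9, 59.2]
tcp_rot: [-180.0, -0.0, 94.0]
ft_force: [0.2, 0.6, 0.6]
finger_gap: 43.0
```

Call:
move_arm([
  [[0,0,-0.01,0,0,0],[0,0,-0.03,0,0,0],[0,0,-0.06,0,0,0],[0,0,-0.1,0,0,0],[0,0,-0.14,0,0,0],[-0.02,0,-0.18,0,0,0],[-0.04,0,-0.21,0,0,0],[-0.05,0,-0.22,0,0,0],[-0.05,0,-0.22,0,0,0]],
])

```text
time: 21.65
tool_pos: [515.0, -268.3, 281.7]
tcp_rot: [179.8, 0.1, 93.9]
ft_force: [0.6, 0.3, -0.6]
finger_gap: 42.9
```

Run:
```python
from h import *
from bench import sensors, viewer
for n in ("wrist","scene","top"):
    s=viewer.snapshot(n); pickle.dump(s,open(n[0]+"9.pkl","wb")); cv2.imwrite(f"pics/{n}9.png",s["color"][:,:,::-1])
    if n=="scene":
        x,y=proj(s,[522,-220,60]).astype(int); cv2.imwrite(f"pics/{n}9z.png",cv2.resize(np.clip(s["color"][max(y-60,0):y+60,x-70:x+70,::-1]*1.6,0,255).astype(np.uint8),None,fx=4,fy=4,interpolation=cv2.INTER_CUBIC))
    for X in ([510,-217.5,74],): print(n,proj(s,X))
st=sensors.sense(); print(st["tool_pos"],st["ft_force"],st["finger_gap"],st["time"])
```

```text
wrist [319.59646295 138.56903969]
scene [269.99667203 207.39170571]
top [403.58836812 198.40151669]
[ 513.58250344 -265.67852913  277.09164926] [-0.06016543  0.32543159 -0.68064943] 42.83352712320604 21.8
```

View pics/wrist9.png

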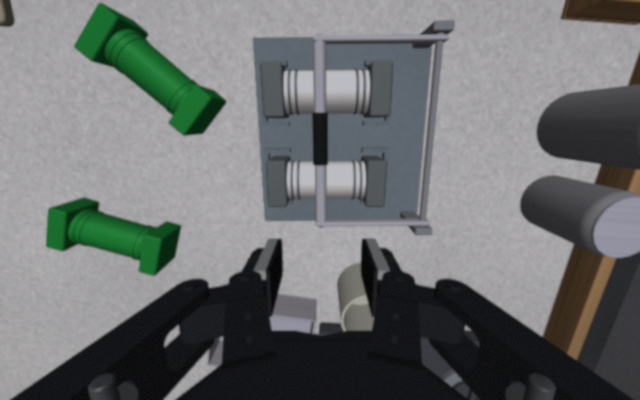

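View pics/scene9z.png

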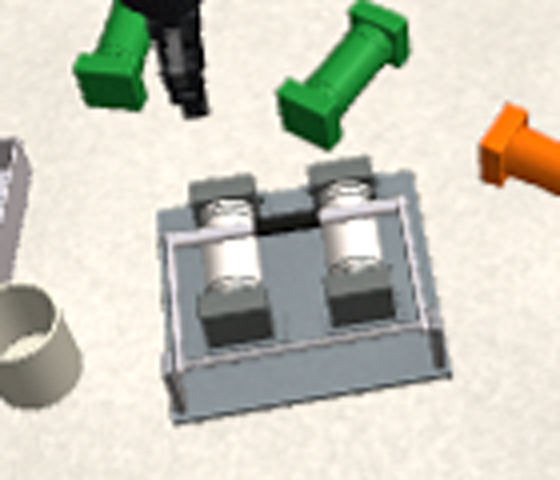

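The clamp looks shut: the bar crosses both bodies and the sleeve at wrist (320,138) matches the prediction. I'll triangulate the sleeve height to be sure the angle is under 0.08 rad (10 mm of height).

Run:
```python
from h import *
w=pickle.load(open("w9.pkl","rb"));s=pickle.load(open("s9.pkl","rb"));w7=pickle.load(open("t9.pkl","rb"))
def sl(v,X):
    x,y=proj(v,X).astype(int); b=v["color"][y-30:y+30,x-30:x+30].max(2); m=(b<28).astype(np.uint8)
    n,l,st,c=cv2.connectedComponentsWithStats(m)
    k=[i for i in range(1,n) if st[i,4]>25 and np.hypot(*(c[i]-30))<12]; i=max(k,key=lambda i:st[i,4]); return c[i]+[x-30,y-30],st[i]
X=[510,-217.5,74]
p,a=sl(w,X);q,b=sl(s,X);print(p,a,q,b);print(tri(w,p,s,q))
try:
  u,c=sl(w7,X);print(u,c,tri(s,q,w7,u))
except Exception as e: print(e)
# end of bar height via arm/bar corners, wrist vs z: frame end spacing (210 wide)
a,b=onz(w,(319,38),74),onz(w,(321,224),74);print("bar length @74",np.linalg.norm(a-b))
```

```text
[319.67023173 138.00713012] [ 25   6  12  50 561] [270.03448276 207.5862069 ] [24 28 16  6 58]
(array([ 510.06444489, -217.20428903,   72.86483553]), np.float64(0.5981814039821086))
[403.4122807  197.85964912] [ 21  27  20   7 114] (array([ 511.47580747, -217.08586142,   74.77012581]), np.float64(0.4607129539499194))
bar length @74 213.12878803013007
```

Sleeve height is 73–75 mm, against 74 when shut. I'll compare the bystanders before and after, then hand in.

Run:
```python
from h import *
from bench import hand_in
a=pickle.load(open("top0.pkl","rb"))["color"].astype(int);b=pickle.load(open("t9.pkl","rb"))["color"].astype(int)
d=np.abs(a-b).max(2)
for n,(x,y) in dict(bowl=(155,198),strainer=(237,148),jar=(278,130),mug=(478,172),tin=(503,222)).items(): print(n,(d[y-28:y+28,x-22:x+22]>40).sum())
print(hand_in())
```

```text
bowl 0
strainer 0
jar 0
mug 974
tin 1094
the job is handed in; nothing more can be done
None
```

Run:
```python
from h import *
a=pickle.load(open("scene0.pkl","rb"))["color"].astype(int);b=pickle.load(open("s9.pkl","rb"))["color"].astype(int)
d=np.abs(a-b).max(2)
for n,(x,y) in dict(mug=(204,238),tin=(186,208)).items(): print(n,(d[y-18:y+18,x-18:x+18]>40).sum())
```

```text
mug 0
tin 0
```

View pics/top9.png

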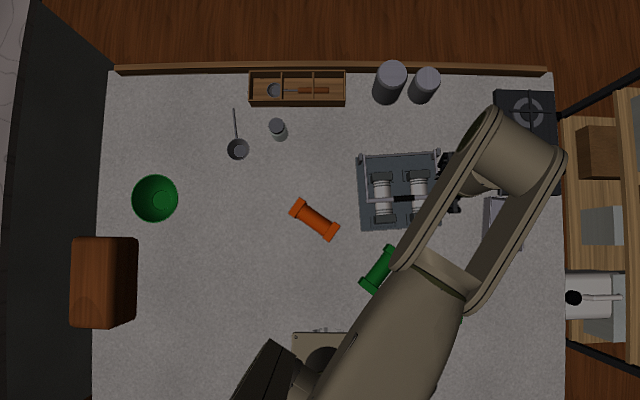

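The spare cartridge is in the right bay, which was the empty one, and the clamp is shut over both cartridges. The job was handed in at about 22 s and reported no verdict.

I gripped the spare by its body and lowered it until it touched the bay floor at about 10 N before letting go. I then pinched the clamp's sleeve, swung it down to its stop (about 11 N), released it and backed off.

**Last checks:**
- **Clamp:** the sleeve measures 73–75 mm high, against 74 mm when shut.
- **Spare:** its centre is about 2 mm from the measured bay point and it lies parallel to the holder. I measured this before shutting the clamp. After shutting, I only looked: both cartridges appear seated.
- **Fitted cartridge:** measurements before and after placing the spare agree to about 3 mm, which is within reading error.
- **Bystanders:** the bowl, strainer and jar are unchanged in the top view. The mug and tin differed there, and the arm covers much of that area. In the scene view neither had changed; I made that second check after handing in.

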